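# Show the studio camera which ink made which print

## Task

Record for the studio camera which ink made the blue print: press the orange record button fully down and let it come back up, then point down at the cap of the blue ink bottle with the fingertips over its middle, 2 to 5 cm above it, and hold for two seconds; then point in the same way at the middle of the white board with the blue blot for two seconds. Only the button may be touched: touch, lift or move none of the inks, prints or other things, and do not come down close over the red or green inks and prints. Finish with the hand raised so that the fingertips are at least 20 cm above the bench.

Things in the scene. Friction and masses are not known exactly. Their poses are not given: they have to be found in the camera images.
- rec (a joint): travel of the orange record button, m: 0 when up, grows as it is pressed down, 0.006 fully down; it springs back up when let go and takes about 5 N to push fully down; pressing at least 5 mm down starts the recording
- rec_top (a point): centre of the top face of the orange round record button (32 mm across) on its black base, fixed to the bench; it is pressed straight down. It may be to the left or to the right of the prints
- ink_blue: a closed round bottle of blue ink with a blue screw cap, 44 mm in diameter and 80 mm tall to the flat top of the cap, standing upright on the bench; loose, about 130 g. Origin: centre of its underside, z up, so the cap top is 80 mm above the origin
- ink_red: a closed round bottle of red ink with a red screw cap, 44 mm in diameter and 80 mm tall to the flat top of the cap, standing upright on the bench; loose, about 130 g. Origin: centre of its underside, z up, so the cap top is 80 mm above the origin
- ink_green: a closed round bottle of green ink with a green screw cap, 44 mm in diameter and 80 mm tall to the flat top of the cap, standing upright on the bench; loose, about 130 g. Origin: centre of its underside, z up, so the cap top is 80 mm above the origin
- print_blue: a loose white square board, 80 x 80 x 6 mm, lying flat, with a blue ink blot in the middle of its upper face. Origin: centre of its underside, so the face is 6 mm above it; z up, x and y along the sides
- print_red: a loose white square board, 80 x 80 x 6 mm, lying flat, with a red ink blot in the middle of its upper face. Origin: centre of its underside, so the face is 6 mm above it; z up, x and y along the sides
- print_green: a loose white square board, 80 x 80 x 6 mm, lying flat, with a green ink blot in the middle of its upper face. Origin: centre of its underside, so the face is 6 mm above it; z up, x and y along the sides
- tape: a roll of blue masking tape lying flat, 90 mm across, 24 mm tall, loose; origin: centre of its underside. A bystander
- tube: a white paint tube with a black cap, lying down, about 115 mm long, 34 mm wide, 30 mm tall, loose; origin: on its underside near the middle, x along the tube. A bystander
- bucket: a whitish plastic mixing bucket 128 mm across the rim, 105 mm tall, with a green stick standing out of it to about 160 mm high, loose; origin: centre of its underside. A bystander

How it is judged:
On the way, in this order (a step that is already met when the one before it is completed fails the run):
1. the record button is pressed at least 5 mm down (value of joint rec above 0.005 m), for 0.05 s.
2. the record button has come back up (value of joint rec below 0.0015 m), for 0.1 s.
3. the fingers point at the cap of the blue ink bottle: the grasp point between the fingers stays within 25 mm of the bottle's axis and 20 to 90 mm above the cap for 1.5 s (horizontal distance between the grasp point and ink_blue below 0.025 m and z of the grasp point in the frame of ink_blue between 0.1 and 0.17 m), for 1.5 s.
4. the fingers point at the print with the blue blot: the grasp point stays within 28 mm of the board's middle and 20 to 90 mm above its face for 1.5 s (horizontal distance between the grasp point and print_blue below 0.028 m and z of the grasp point in the frame of print_blue between 0.026 and 0.096 m), for 1.5 s.
At the end, for the whole second after the job is handed in: The button is up again, the hand is raised (the grasp point between the fingers more than 180 mm above the bench), and all inks and prints are at rest within 10 mm, and the tape, tube and bucket within 20 mm, of where they started, with the bottles upright (within 0.1 rad) (distance of each of ink_blue, ink_red, ink_green, print_blue, print_red, print_green from where it was at the start of the episode below 0.01 m and distance of each of tape, tube, bucket from where it was at the start of the episode below 0.02 m and angle between each of ink_blue, ink_red, ink_green's own z axis and vertical below 0.1 rad and value of joint rec below 0.0015 m and height (world z) of the grasp point above 0.18 m and linear speed of each of ink_blue, ink_red, ink_green, print_blue, print_red, print_green below 0.02 m/s); the robot touches nothing.
It fails at once if the robot touches an ink, a print, the tape, the tube or the bucket (over 0.3 N) (contact force between any of the fingers, the arm and ink_blue above 0.3 N or contact force between any of the fingers, the arm and ink_red above 0.3 N or contact force between any of the fingers, the arm and ink_green above 0.3 N or contact force between any of the fingers, the arm and print_blue above 0.3 N or contact force between any of the fingers, the arm and print_red above 0.3 N or contact force between any of the fingers, the arm and print_green above 0.3 N or contact force between any of the fingers, the arm and tape above 0.3 N or contact force between any of the fingers, the arm and tube above 0.3 N or contact force between any of the fingers, the arm and bucket above 0.3 N).
It fails at once if an ink or a print is moved over 10 mm, or the tape, tube or bucket over 20 mm (not (distance of ink_blue from where it was at the start of the episode below 0.01 m) or not (distance of ink_red from where it was at the start of the episode below 0.01 m) or not (distance of ink_green from where it was at the start of the episode below 0.01 m) or not (distance of print_blue from where it was at the start of the episode below 0.01 m) or not (distance of print_red from where it was at the start of the episode below 0.01 m) or not (distance of print_green from where it was at the start of the episode below 0.01 m) or not (distance of tape from where it was at the start of the episode below 0.02 m) or not (distance of tube from where it was at the start of the episode below 0.02 m) or not (distance of bucket from where it was at the start of the episode below 0.02 m)).
It fails at once if the hand comes down close over the middle of a red or green ink or print (grasp point within 20 mm sideways and less than 45 mm above it) ((horizontal distance between the grasp point and ink_red below 0.02 m and z of the grasp point in the frame of ink_red below 0.125 m) or (horizontal distance between the grasp point and ink_green below 0.02 m and z of the grasp point in the frame of ink_green below 0.125 m) or (horizontal distance between the grasp point and print_red below 0.02 m and z of the grasp point in the frame of print_red below 0.051 m) or (horizontal distance between the grasp point and print_green below 0.02 m and z of the grasp point in the frame of print_green below 0.051 m)).
It also fails if it takes over 61 s, if anything falls off the work surface, if the arm or the gripper's body presses on something with over 40 N, if the wrist force passes 120 N, or if a joint passes its speed limit or range.

## Robot

A 6-joint arm with a two-finger parallel gripper is mounted at the origin on the work surface. World frame = base frame: x ahead of the robot, y to its left, z up, the work surface at z = 0. Lengths are in m, angles in rad, forces in N, time in s.
With the tool pointing down it reaches from about 0.225 to 0.875 m from the base axis. Payload 3.4 kg.
Tool frame: the origin (TCP) lies on the centre line of the jaws, within the pads' length; the fingertips stand 19 mm ahead of it and the grasp point (between the pads) is the TCP (nose_length is the distance from the TCP to the fingertips, in m); z points along the fingers, y is the direction in which the jaws open and shut (so a half turn about z gives the same grasp; the last joint's range is limited). The gripper opens to 85 mm and grips with 20 to 120 N. Pads are 22 mm wide; open, the fingers measure 114 mm over their backs; the gripper's body (76 mm by 85 mm) begins 54 mm behind the grasp point. The pads swing forward as they close: fully open they stand 13 mm farther back than shut.
Start: joints at [1.229, 0.276, 1.505, -0, 1.361, -0.121], TCP at [0.126, 0.561, 0.25] pointing down, gripper open.
Joint ranges: [-2.89, 2.89], [-0.75, 2.08], [0.22, 2.7], [-1.18, 4.32], [0.11, 2.71], [-2.7, 2.7]. Speed limits (rad/s): [2.57, 2.57, 3.14, 3.14, 3.14, 3.14].

## Interface

Orientations are given as a unit quaternion [w, x, y, z].
In Python, from rig import * gives the robot as it stands.
- The arm moves only by the shell command python3 -m jog 'ROWS' [OPENING] [FORCE]. ROWS is JSON, one flat list of numbers, 6 for each row, row after row: the shift along the tool's x, y, z in mm, then the turn, a rotation vector about the tool's x, y, z in degrees. In form: [tx, ty, tz, wx, wy, wz, tx, ty, tz, wx, wy, wz, ...]. A call has 1 to 10 rows; each row is the pose to reach, as a shift and turn from the pose commanded when the call began, along the tool's axes at that moment; what a row does not reach only later rows make up. A row lasts 1/8 s, in which the tool goes at most 62.5 mm and 10.7 degrees, less where a joint would pass 70% of its speed; a pose out of reach is approached as far as the arm can. A call with a gripper value outside its range is refused whole. OPENING is the closure, from 0 (fully open) to 1 (shut), set as the call begins (- or left out, the last holds). The fingers move at their own pace and stop on an object; FORCE is the grip in N (left out, the last holds). Time passes only in rows, so rows that repeat a pose let the fingers close. It gives the time, the measured TCP pose, the force and the opening at its end, in the units of the state.
- get_state(): the state, without advancing time (a new reading comes with each control period).
- get_image(name): name is "side" or "top" or "wrist"; returns a dict with "frame" (480x640x3 uint8, red, green, blue), "camera_matrix" (3x3 intrinsics, pixels), "rvec" (rotation vector, rad) and "tvec" (3), from world to camera coordinates, as OpenCV has them. Camera axes: x right, y down, z forward; pixel columns grow to the right and rows downward; lengths in m; the calibration is good to about 2 mm. A picture is of the moment at which its call begins. There is no depth.
- sign_off(): hands the job in, once; it reports no verdict.
The state is a dict: "clock": time; "qpos": joint angles; "qd": joint speeds; "effort": joint torques, N m; "position": TCP position; "ee_rot": TCP orientation; "contact_force": force on the tool from outside, world axes, zero at the start; "moment": the same for the moment, N m; "width": finger opening in m.
Only numpy, scipy, OpenCV 4.12 (cv2) and the standard library are available. Lean on these libraries where they do the work, as an engineer would, in place of code of your own. Each camera call takes 0.05 s, during which the arm holds its last target.

## Working session

There is one attempt and no reset: what is moved stays moved. The work goes in short steps, Python scripts to look and compute and a shell command to move; the robot and the scene stay as the last step left them, time stands still between calls to the robot, and variables do not carry over. Pictures are saved under pics/ and viewed, and the job is handed in when it is done.

```bash
mkdir -p pics; ls; python3 - <<'E'
from rig import *
import cv2
s=get_state();print(s)
for n in ("top","side"):
    d=get_image(n);cv2.imwrite(f"pics/{n}0.png",d["frame"][:,:,::-1]);print(n,d["camera_matrix"],d["rvec"],d["tvec"])
E
```

```text
pics
{'clock': 0.0, 'qpos': array([ 1.22900186e+00,  2.76596967e-01,  1.50616003e+00, -2.86387510e-06,
        1.36068549e+00, -1.21021285e-01]), 'qd': array([-1.70338701e-03,  6.52840431e-04,  9.83489556e-05,  1.28704485e-03,
       -6.56331514e-04,  1.14855770e-03]), 'effort': array([-3.36037210e-04, -4.16772938e+01, -2.45811957e+01, -4.85929322e-04,
        1.09549650e-02,  1.58777802e-06]), 'position': array([0.12576445, 0.56056315, 0.24942783]), 'ee_rot': array([-2.10764994e-04,  1.10162203e-01,  9.93913192e-01, -9.00583479e-04]), 'contact_force': array([ 0.07982243, -0.66531458,  0.68954443]), 'moment': array([ 0.00904588,  0.00664316, -0.04484304]), 'width': 0.08543956617641293}
top [[502.26291762   0.         324.44873923]
 [  0.         502.26291762 239.51411361]
 [  0.           0.           1.        ]] [ 2.14144454 -2.13943295  0.1647523 ] [-0.01813033  0.58271731  1.09795096]
side [[466.4323448    0.         324.36179855]
 [  0.         466.4323448  238.5170997 ]
 [  0.           0.           1.        ]] [ 2.2413637  -0.84200529  0.3482502 ] [-0.43726934  0.30723445  0.79287089]
```

View pics/top0.png

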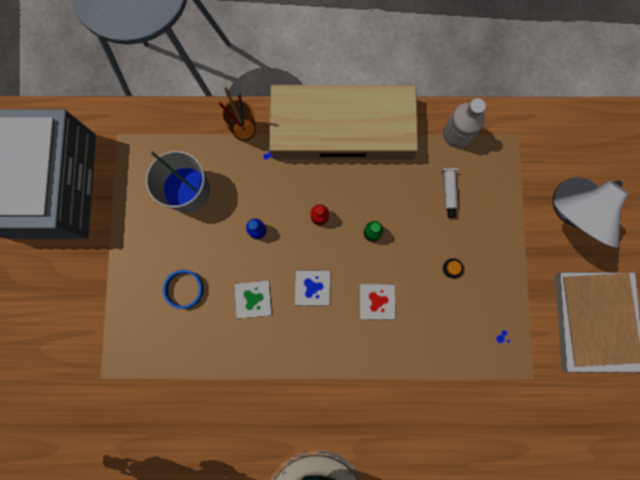

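View pics/side0.png

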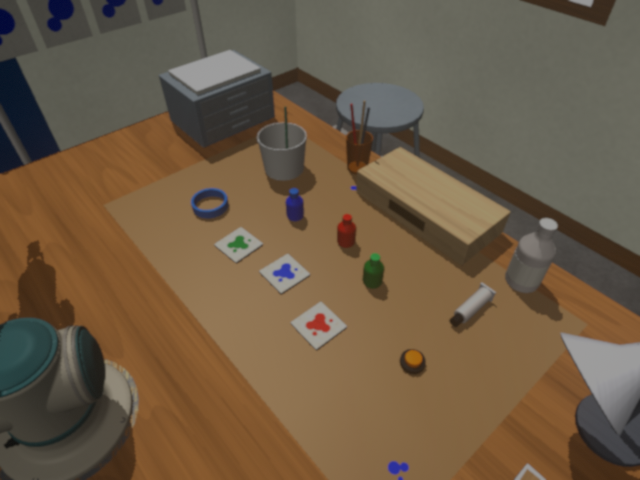

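Top view: the button is at about (454,268), the blue ink's cap at about (255,226) and the blue print at about (312,288). The tape, bucket and tube sit well apart from these. The side view shows the same things, so I'll triangulate across the two.

```bash
cat > h.py <<'E'
from rig import *
import cv2,numpy as np
def cam(d):
    R=cv2.Rodrigues(np.array(d["rvec"],float))[0];return np.array(d["camera_matrix"]),R,np.array(d["tvec"],float).reshape(3)
def plane(d,px,z):
    K,R,t=cam(d);c=-R.T@t;v=R.T@np.linalg.inv(K)@np.array([px[0],px[1],1.]);return c+v*(z-c[2])/v[2]
def tri(d1,p1,d2,p2):
    P=[]
    for d in(d1,d2):
        K,R,t=cam(d);P.append(K@np.c_[R,t])
    X=cv2.triangulatePoints(P[0],P[1],np.array(p1,float).reshape(2,1),np.array(p2,float).reshape(2,1));return (X[:3]/X[3]).ravel()
def proj(d,X):
    K,R,t=cam(d);p=K@(R@np.array(X)+t);return p[:2]/p[2]
def comps(d,lo,hi,minA=15):
    hsv=cv2.cvtColor(d["frame"],cv2.COLOR_RGB2HSV);m=cv2.inRange(hsv,np.array(lo),np.array(hi))
    n,l,s,c=cv2.connectedComponentsWithStats(m)
    return [(s[i][4],c[i].round(1),s[i][:4]) for i in range(1,n) if s[i][4]>=minA]
E
python3 - <<'E'
from h import *
D={n:get_image(n) for n in("top","side")}
for n,d in D.items():
    for nm,lo,hi in(("orange",(10,200,150),(22,255,255)),("blue",(105,150,90),(130,255,255)),("white",(0,0,140),(180,50,255)),("red",(0,200,110),(6,255,255)),("green",(50,120,70),(80,255,255))):
        print(n,nm)
        for c in comps(d,lo,hi,25):
            p=c[1]
            if 100<p[0]<530 and p[1]>130: print("  ",c[0],p,c[2],plane(d,p,0.006)[:2].round(3))
    w=d["frame"][:,:,::-1]
cv2.imwrite("pics/t1.png",cv2.resize(D["top"]["frame"][180:330,220:480,::-1],None,fx=3,fy=3,interpolation=cv2.INTER_CUBIC))
cv2.imwrite("pics/s1.png",cv2.resize(D["side"]["frame"][180:380,210:450,::-1],None,fx=3,fy=3,interpolation=cv2.INTER_CUBIC))
E
```

```text
top orange
   92 [454.1 267.3] [449 262  11  11] [ 0.523 -0.32 ]
top blue
   36 [267.3 155.3] [264 152   8   7] [0.795 0.121]
   228 [193.8 178.7] [184 170  18  20] [0.736 0.296]
   288 [184.4 193. ] [176 182  21  23] [0.701 0.317]
   162 [252.5 226.7] [246 219  15  17] [0.619 0.153]
   240 [182.2 288.9] [163 270  39  38] [0.473 0.312]
   196 [311.9 287.2] [305 279  18  18] [0.477 0.011]
   71 [501.3 336.6] [497 331  10  12] [ 0.365 -0.422]
top white
   288 [449.9 188.6] [446 171   9  36] [ 0.712 -0.317]
   823 [311.4 287.4] [295 271  34  34] [0.476 0.013]
   820 [251.6 299.1] [235 281  35  37] [0.449 0.151]
   854 [376.3 301.1] [360 284  35  35] [ 0.445 -0.137]
   478 [299.9 468.7] [277 459  47  21] [0.079 0.036]
top red
   153 [317.  211.8] [311 205  13  16] [0.655 0.   ]
   167 [376.8 300.9] [370 293  17  18] [ 0.445 -0.139]
top green
   145 [372.6 227.7] [366 222  15  14] [ 0.617 -0.131]
   194 [251.8 298.7] [244 291  19  18] [0.45 0.15]
side orange
   149 [413.4 357. ] [406 351  15  13] [ 0.53  -0.311]
side blue
   29 [293.4 191.1] [290 189   7   5] [0.662 0.214]
   108 [293.2 201.6] [287 197  15  10] [0.636 0.182]
   128 [284.2 271.5] [274 265  19  13] [0.477 0.014]
   138 [396.9 467.1] [389 462  19  11] [ 0.363 -0.423]
side white
   638 [238.  243.7] [215 228  47  33] [0.448 0.15 ]
   752 [284.  272.4] [260 254  50  38] [0.475 0.012]
   337 [474.4 299.5] [458 283  36  31] [ 0.727 -0.305]
   979 [317.9 324.4] [291 302  55  46] [ 0.443 -0.138]
   426 [116.6 386.5] [107 368  20  40] [ 0.089 -0.003]
   142 [529.  472.5] [516 464  29  16] [ 0.513 -0.564]
side red
   36 [347.  217.4] [344 215   7   6] [0.699 0.05 ]
   60 [341.9 227.4] [338 222   9  10] [0.666 0.032]
side green
   102 [238.1 242.8] [229 237  18  11] [0.45  0.152]
   62 [374.8 257.4] [371 254   9   8] [ 0.656 -0.087]
   73 [369.3 267.3] [365 261  10  12] [ 0.626 -0.1  ]
```

```bash
sleep 1
```

```text
(no output)
```

View pics/t1.png

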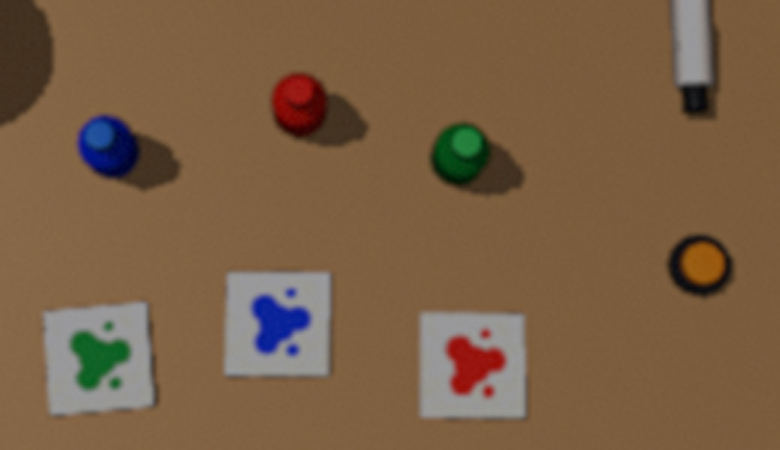

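View pics/s1.png

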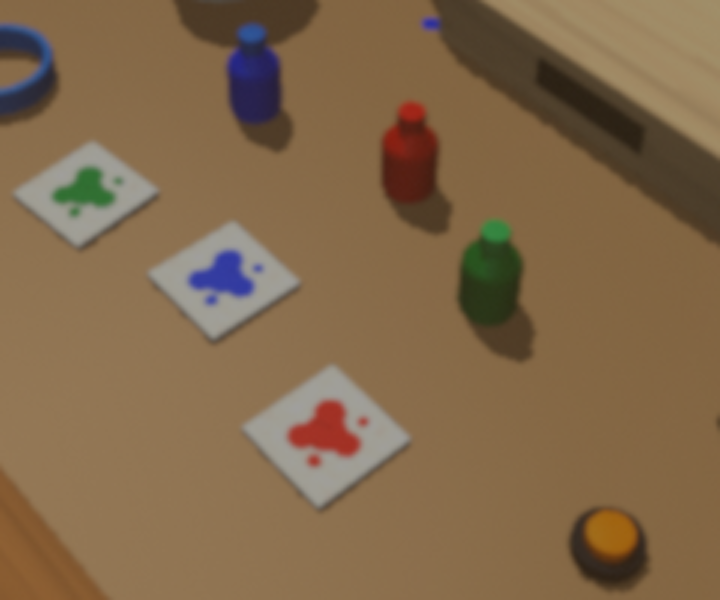

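```bash
python3 - <<'E'
from h import *
D={n:get_image(n) for n in("top","side")};T,S=D["top"],D["side"]
def both(n,a,b,z):
    print(n,"tri",tri(T,a,S,b).round(4),"planes",plane(T,a,z).round(4),plane(S,b,z).round(4))
both("button",(454.3,267.4),(413.5,357.2),.026)
both("bluecap",(252.8,224.6),(294,190.8),.080)
both("redcap",(220+299/3,180+91/3),(210+411/3,180+110/3),.080)
both("greencap",(220+466/3,180+142/3),(210+496/3,180+230/3),.080)
both("board",(220+278/3,180+323/3),(284,272.4),.006)
both("bucketrim",(176,180),(282,138),.105)
both("sticktop",(154,153),(285,107),.16)
both("tubeendtop",(450,170),(487,290),.02)
print(proj(T,[.126,.56,.25]),proj(S,[.126,.56,.25]))
s=get_state();print(s["clock"])
from scipy.spatial.transform import Rotation as Ro
q=s["ee_rot"];R=Ro.from_quat([q[1],q[2],q[3],q[0]]).as_matrix();print(R.round(3))
b=tri(T,(454.3,267.4),S,(413.5,357.2))
print("shift to over button", (R.T@(b-s["position"])*1000).round(1))
E
```

```text
button tri [ 0.5213 -0.3161  0.0229] planes [ 0.5212 -0.3155  0.026 ] [ 0.5194 -0.3169  0.026 ]
bluecap tri [0.6105 0.1411 0.0808] planes [0.6106 0.1412 0.08  ] [0.6111 0.1419 0.08  ]
redcap tri [ 0.6422 -0.0068  0.0825] planes [ 0.643  -0.0069  0.08  ] [ 0.6438 -0.0047  0.08  ]
greencap tri [ 0.6046 -0.1302  0.0812] planes [ 0.6047 -0.1302  0.08  ] [ 0.6055 -0.1296  0.08  ]
board tri [0.475  0.01   0.0079] planes [0.4757 0.0097 0.006 ] [0.4752 0.0118 0.006 ]
bucketrim tri [0.7069 0.3102 0.0996] planes [0.7054 0.3086 0.105 ] [0.7022 0.3035 0.105 ]
sticktop tri [0.7471 0.3411 0.1608] planes [0.7485 0.3407 0.16  ] [0.7465 0.3428 0.16  ]
tubeendtop tri [ 0.7519 -0.3139  0.0255] planes [ 0.7542 -0.3159  0.02  ] [ 0.7558 -0.3118  0.02  ]
[ -9.00574688 481.26688341] [-18.76180227 128.29421717]
0.3
[[-0.976  0.219 -0.   ]
 [ 0.219  0.976 -0.   ]
 [ 0.    -0.    -1.   ]]
shift to over button [-577.9 -769.1  227.4]
```

```bash
python3 -m jog '[-20,-27,0,0,0,0,-55,-73,0,0,0,0,-90,-120,0,0,0,0,-126,-168,0,0,0,0,-162,-216,0,0,0,0,-198,-264,0,0,0,0,-234,-312,0,0,0,0,-270,-360,0,0,0,0,-300,-400,0,0,0,0,-330,-440,0,0,0,0]' 1 20; python3 - <<'E'
from h import *
from scipy.spatial.transform import Rotation as Ro
s=get_state();q=s["ee_rot"];R=Ro.from_quat([q[1],q[2],q[3],q[0]]).as_matrix()
print(s["clock"],s["position"],s["qpos"].round(2),R.round(3),s["width"])
print((R.T@(np.array([.521,-.316,.023])-s["position"])*1000).round(1))
E
```

```text
clock: 1.55
position: [0.352, 0.0578, 0.2506]
ee_rot: [0.001, 0.111, 0.994, 0.0]
contact_force: [0.4, 0.2, -0.3]
width: -0.0001
1.55 [0.35203152 0.05779117 0.25061162] [-0.03 -0.07  1.9   0.    1.3  -1.38] [[-0.976  0.22   0.001]
 [ 0.22   0.976  0.   ]
 [-0.001  0.001 -1.   ]] -9.126509276211571e-05
[-246.7 -327.7  227.7]
```

```bash
python3 -m jog '[-36,-48,0,0,0,0,-72,-96,0,0,0,0,-108,-144,0,0,0,0,-144,-192,0,0,0,0,-180,-239,0,0,0,0,-210,-279,0,0,0,0,-238,-316,0,0,0,0,-248,-329,30,0,0,0,-248,-329,80,0,0,0,-248,-329,120,0,0,0]'; python3 -m jog '[0,0,20,0,0,0,0,0,30,0,0,0,0,0,30,0,0,0]'; python3 - <<'E'
from h import *
s=get_state();print(s["clock"],s["position"],s["qpos"].round(2),s["contact_force"])
for n in ("top","side","wrist"):
    d=get_image(n);cv2.imwrite(f"pics/{n}2.png",d["frame"][:,:,::-1])
E
```

```text
clock: 2.8
position: [0.5211, -0.3159, 0.1283]
ee_rot: [-0.0, 0.11, 0.994, 0.0]
contact_force: [0.3, 0.4, -0.1]
width: 0.0001
clock: 3.18
position: [0.5214, -0.3158, 0.1]
ee_rot: [-0.0, 0.11, 0.994, 0.0]
contact_force: [-0.2, -0.0, -0.1]
width: 0.0002
3.175 [ 0.52143622 -0.31576811  0.0999897 ] [-0.66  0.44  1.64  0.    1.06 -2.01] [-0.17544896 -0.02249765 -0.09890124]
```

View pics/side2.png

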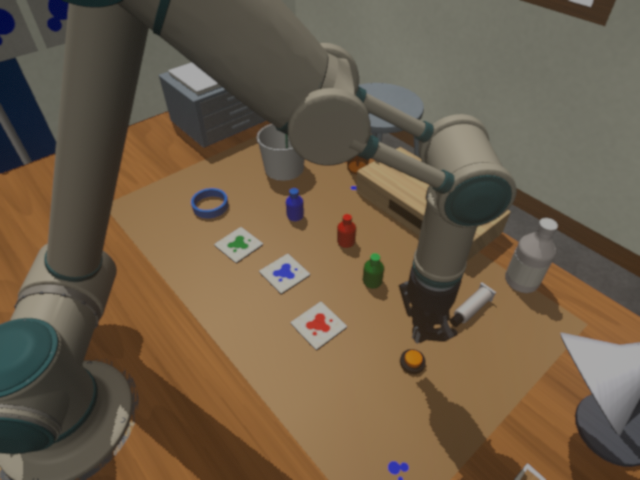

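View pics/wrist2.png

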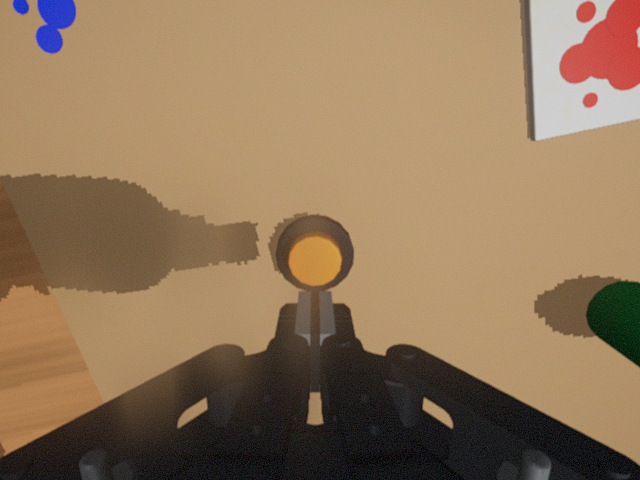

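The side and wrist views show the closed fingers centred above the orange button (wrist about (316,262)), with nothing else near it. Next I lower gently.

```bash
python3 -m jog '[0,0,20,0,0,0,0,0,40,0,0,0,0,0,48,0,0,0,0,0,50,0,0,0,0,0,52,0,0,0]'; python3 -m jog '[0,0,2,0,0,0,0,0,4,0,0,0,0,0,4,0,0,0]'; 
```

```text
clock: 3.95
position: [0.5221, -0.3163, 0.0491]
ee_rot: [0.001, 0.11, 0.994, -0.0]
contact_force: [0.2, 0.4, 0.1]
width: 0.0002
clock: 4.32
position: [0.5215, -0.3158, 0.0442]
ee_rot: [-0.0, 0.11, 0.994, 0.0]
contact_force: [-0.5, -0.2, 0.6]
width: 0.0002
```

```bash
python3 -m jog '[0,0,2,0,0,0,0,0,2,0,0,0]';python3 -m jog '[0,0,2,0,0,0,0,0,2,0,0,0]'
```

```text
clock: 4.58
position: [0.5214, -0.3158, 0.0421]
ee_rot: [-0.0, 0.11, 0.994, 0.0]
contact_force: [-0.2, -0.7, -0.7]
width: 0.0
clock: 4.82
position: [0.5217, -0.3159, 0.0404]
ee_rot: [0.0, 0.11, 0.994, -0.0]
contact_force: [1.0, -0.5, 0.5]
width: 0.0003
```

```bash
for i in 1; do :; done; python3 -m jog '[0,0,2,0,0,0,0,0,2,0,0,0]';python3 -m jog '[0,0,2,0,0,0,0,0,2,0,0,0]'
```

```text
clock: 5.08
position: [0.5217, -0.316, 0.0384]
ee_rot: [0.0, 0.11, 0.994, -0.0]
contact_force: [0.4, -0.0, 2.9]
width: 0.0002
clock: 5.32
position: [0.5217, -0.3159, 0.0364]
ee_rot: [0.0, 0.11, 0.994, -0.0]
contact_force: [-1.0, -0.1, 4.7]
width: 0.0001
```

```bash
python3 -m jog '[0,0,2,0,0,0,0,0,2,0,0,0]'
```

```text
clock: 5.58
position: [0.5217, -0.3159, 0.035]
ee_rot: [0.0, 0.11, 0.994, -0.0]
contact_force: [-0.8, 1.2, 8.6]
width: 0.0003
```

```bash
python3 -m jog '[0,0,1.5,0,0,0,0,0,1.5,0,0,0]'
```

```text
clock: 5.82
position: [0.5217, -0.316, 0.0348]
ee_rot: [0.001, 0.11, 0.994, -0.0]
contact_force: [-3.1, 2.8, 15.0]
width: 0.0001
```

The force has risen to 15 N with no further travel, so the button is fully down. Now I raise the hand.

```bash
python3 -m jog '[0,0,-5,0,0,0,0,0,-15,0,0,0,0,0,-40,0,0,0,0,0,-85,0,0,0,0,0,-130,0,0,0,0,0,-175,0,0,0,0,0,-205,0,0,0,0,0,-217,0,0,0,0,0,-217,0,0,0]'; python3 - <<'E'
from h import *
from scipy.spatial.transform import Rotation as Ro
S=get_image("side");cv2.imwrite("pics/s3.png",S["frame"][:,:,::-1])
print([c for c in comps(S,(10,200,150),(22,255,255)) if 380<c[1][0]<440])
s=get_state();q=s["ee_rot"];R=Ro.from_quat([q[1],q[2],q[3],q[0]]).as_matrix()
print(s["clock"],s["position"],s["contact_force"])
for p in([.6108,.1413,.135],[.4753,.0105,.066]):print((R.T@(np.array(p)-s["position"])*1000).round(1))
E
```

```text
clock: 6.95
position: [0.5214, -0.3158, 0.2496]
ee_rot: [-0.0, 0.11, 0.994, 0.0]
contact_force: [-0.3, -0.1, -0.6]
width: -0.0002
[(np.int32(171), array([413.3, 357. ]), array([406, 350,  16,  15], dtype=int32))]
7.0 [ 0.52099366 -0.31548664  0.24851641] [-0.35360197  0.60961827 -0.30300048]
[ 12.2 465.3 114. ]
[115.6 307.9 183. ]
```

View pics/s3.png

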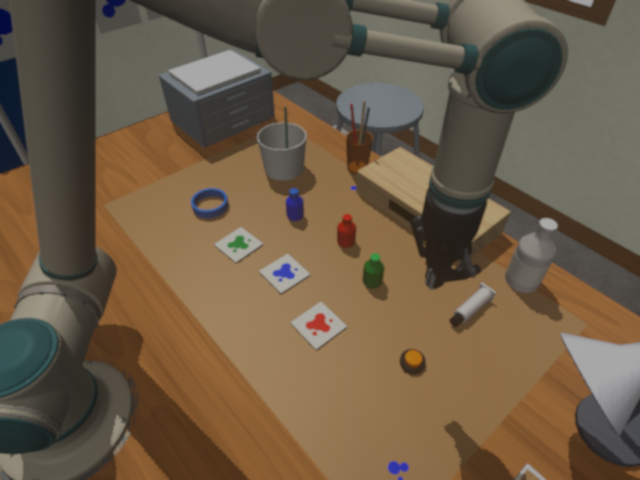

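The button is back up (orange centre (413,357), unchanged). Next is the blue cap, travelling high and then going down.

```bash
python3 -m jog '[1,30,0,0,0,0,2,80,0,0,0,0,4,140,0,0,0,0,5,200,0,0,0,0,7,260,0,0,0,0,8,320,0,0,0,0,10,375,0,0,0,0,11,425,0,0,0,0,12,455,0,0,0,0,12,465,0,0,0,0]'; python3 -m jog '[0,0,0,0,0,0,0,0,20,0,0,0,0,0,50,0,0,0]'; python3 - <<'E'
from h import *
s=get_state();print(s["clock"],s["position"])
for n in ("top","side","wrist"):
    d=get_image(n);cv2.imwrite(f"pics/{n}4.png",d["frame"][:,:,::-1])
E
```

```text
clock: 8.25
position: [0.6108, 0.1421, 0.2475]
ee_rot: [-0.002, 0.109, 0.994, -0.0]
contact_force: [-0.0, -0.6, -1.1]
width: 0.0001
clock: 8.62
position: [0.6121, 0.1386, 0.2]
ee_rot: [0.001, 0.111, 0.994, -0.0]
contact_force: [0.4, 0.3, 0.4]
width: 0.0001
8.625 [0.61208835 0.1385871  0.19999497]
```

View pics/side4.png

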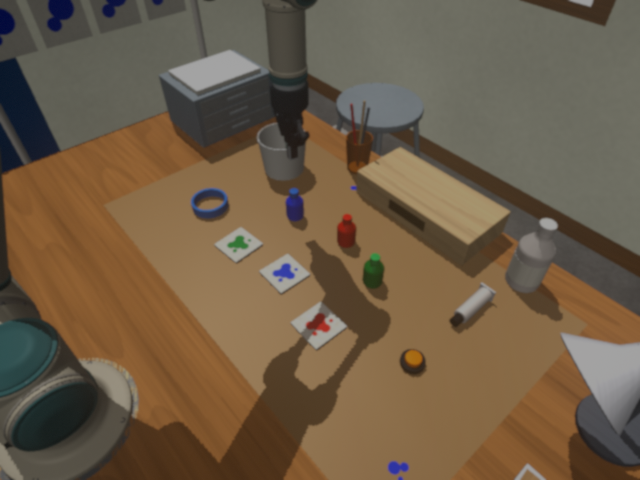

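View pics/wrist4.png

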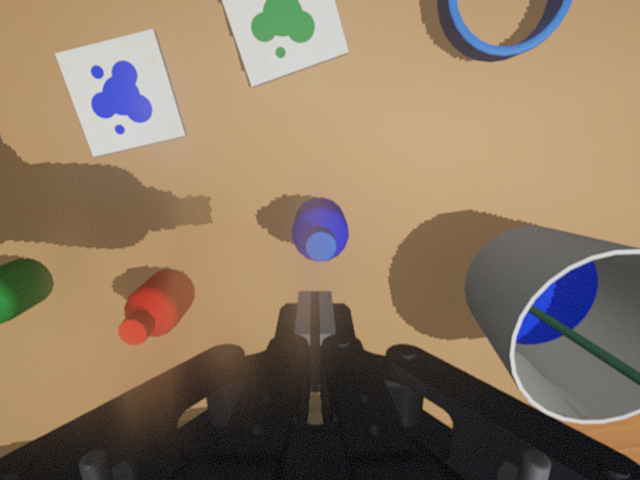

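Side and wrist views show the fingers over the blue bottle (cap at wrist (320,246), straight ahead of the tips), clear of the bucket. I go down 65 mm and hold for about 2.5 s.

```bash
python3 -m jog '[1,3,15,0,0,0,1,3,35,0,0,0,1,3,52,0,0,0,1,3,62,0,0,0,1,3,65,0,0,0,1,3,65,0,0,0]'; python3 - <<'E'
from h import *
d=get_image("side");cv2.imwrite("pics/side5.png",cv2.resize(d["frame"][80:280,200:440,::-1],None,fx=3,fy=3))
E
python3 -m jog '[0,0,0,0,0,0,0,0,0,0,0,0,0,0,0,0,0,0,0,0,0,0,0,0,0,0,0,0,0,0,0,0,0,0,0,0,0,0,0,0,0,0,0,0,0,0,0,0,0,0,0,0,0,0,0,0,0,0,0,0]'
python3 -m jog '[0,0,0,0,0,0,0,0,0,0,0,0,0,0,0,0,0,0,0,0,0,0,0,0,0,0,0,0,0,0,0,0,0,0,0,0,0,0,0,0,0,0,0,0,0,0,0,0,0,0,0,0,0,0,0,0,0,0,0,0]'
```

```text
clock: 9.52
position: [0.6116, 0.1437, 0.135]
ee_rot: [0.0, 0.11, 0.994, 0.0]
contact_force: [0.4, 0.3, -0.4]
width: 0.0
clock: 10.82
position: [0.6113, 0.1436, 0.1348]
ee_rot: [0.0, 0.11, 0.994, 0.0]
contact_force: [0.3, 0.3, -0.4]
width: -0.0001
clock: 12.08
position: [0.6113, 0.1436, 0.1348]
ee_rot: [-0.0, 0.11, 0.994, 0.0]
contact_force: [0.0, 0.4, 0.1]
width: 0.0002
```

View pics/side5.png

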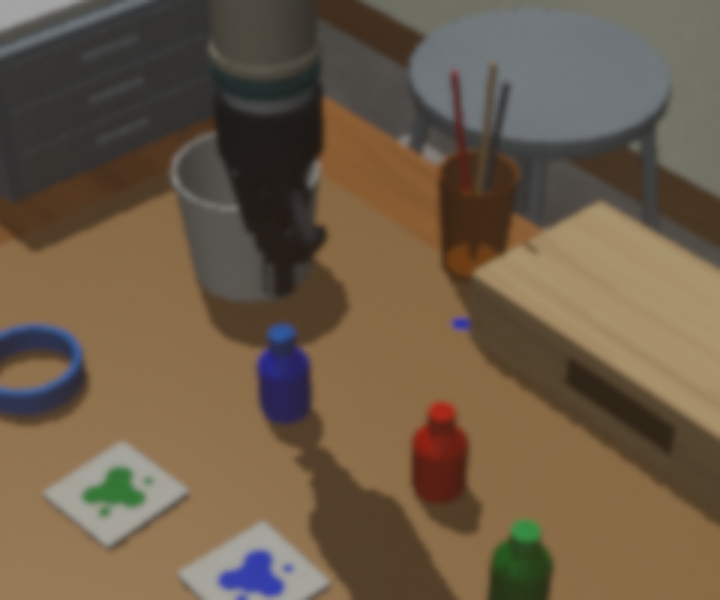

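The picture shows the fingertips directly over the blue cap, about 3 to 4 cm up. The 2.5 s hold is done, so I move up, across and over the blue print.

```bash
python3 -m jog '[0,0,-15,0,0,0,0,0,-50,0,0,0,0,0,-80,0,0,0,20,-30,-95,0,0,0,50,-77,-95,0,0,0,80,-123,-95,0,0,0,98,-151,-95,0,0,0,104,-160,-95,0,0,0,104,-160,-85,0,0,0,104,-160,-50,0,0,0]'; python3 -m jog '[0,0,40,0,0,0,0,0,80,0,0,0,0,0,105,0,0,0,0,0,118,0,0,0,0,0,120,0,0,0]'; python3 - <<'E'
from h import *
d=get_image("side");cv2.imwrite("pics/side6.png",cv2.resize(d["frame"][80:380,120:440,::-1],None,fx=2,fy=2))
d=get_image("wrist");cv2.imwrite("pics/wrist6.png",d["frame"][:,:,::-1])
print(get_state()["position"])
E
```

```text
clock: 13.32
position: [0.4778, 0.0107, 0.1858]
ee_rot: [0.003, 0.11, 0.994, 0.0]
contact_force: [0.1, -1.0, -0.7]
width: 0.0
clock: 13.95
position: [0.4751, 0.0108, 0.064]
ee_rot: [-0.001, 0.11, 0.994, 0.0]
contact_force: [0.4, -0.6, -0.1]
width: -0.0006
[0.4756673  0.01051535 0.06509185]
```

View pics/side6.png

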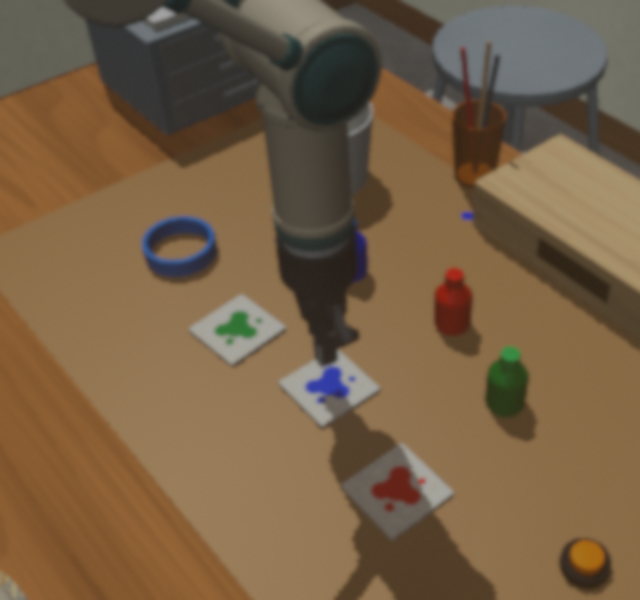

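View pics/wrist6.png

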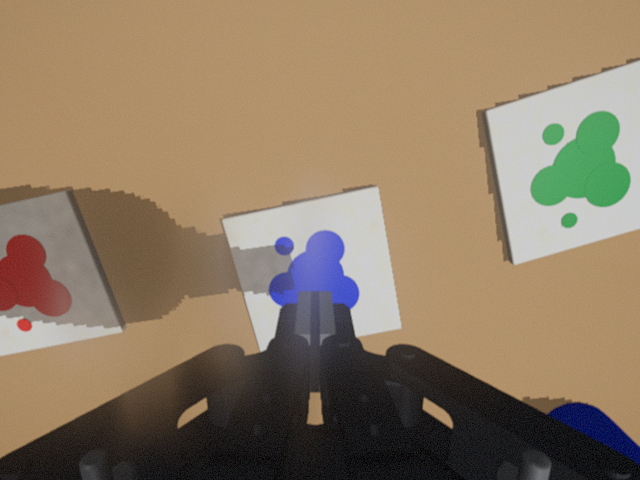

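The fingertips are over the middle of the blue print (blot at wrist (315,275)), about 4 cm above it. I hold for 2.5 s and then raise.

```bash
python3 -m jog '[0,0,0,0,0,0,0,0,0,0,0,0,0,0,0,0,0,0,0,0,0,0,0,0,0,0,0,0,0,0,0,0,0,0,0,0,0,0,0,0,0,0,0,0,0,0,0,0,0,0,0,0,0,0,0,0,0,0,0,0]'
python3 -m jog '[0,0,0,0,0,0,0,0,0,0,0,0,0,0,0,0,0,0,0,0,0,0,0,0,0,0,0,0,0,0,0,0,0,0,0,0,0,0,0,0,0,0,0,0,0,0,0,0,0,0,0,0,0,0,0,0,0,0,0,0]'
python3 -m jog '[0,0,-15,0,0,0,0,0,-50,0,0,0,0,0,-95,0,0,0,0,0,-140,0,0,0,0,0,-180,0,0,0,0,0,-200,0,0,0,0,0,-205,0,0,0,0,0,-205,0,0,0,0,0,-205,0,0,0]'
python3 - <<'E'
from h import *
d=get_image("side");cv2.imwrite("pics/side7.png",d["frame"][:,:,::-1])
for nm,lo,hi in(("orange",(10,200,150),(22,255,255)),("white",(0,0,140),(180,50,255)),("blue",(105,150,90),(130,255,255))):
    print(nm,[(int(c[0]),c[1]) for c in comps(d,lo,hi,25) if c[1][1]>180 and 200<c[1][0]<500])
s=get_state();print(s["clock"],s["position"],s["contact_force"])
E
```

```text
clock: 15.3
position: [0.4748, 0.0103, 0.0648]
ee_rot: [-0.0, 0.11, 0.994, 0.0]
contact_force: [0.8, -2.1, 0.2]
width: -0.0001
clock: 16.55
position: [0.4748, 0.0103, 0.0648]
ee_rot: [0.0, 0.11, 0.994, 0.0]
contact_force: [0.1, 0.6, -1.0]
width: 0.0
clock: 17.68
position: [0.4741, 0.0104, 0.2685]
ee_rot: [-0.001, 0.11, 0.994, 0.0]
contact_force: [-0.4, 0.2, 0.4]
width: -0.0
orange [(157, array([413.1, 357.1]))]
white [(665, array([238. , 243.7])), (762, array([284. , 272.5])), (375, array([474.5, 299.4])), (693, array([319. , 319.8]))]
blue [(30, array([293.5, 191.1])), (111, array([293.4, 201.7])), (129, array([284.3, 271.5])), (145, array([396.8, 467.1]))]
17.725 [0.47416249 0.01035916 0.26853307] [ 0.49196793 -0.0149834  -0.22456428]
```

View pics/side7.png

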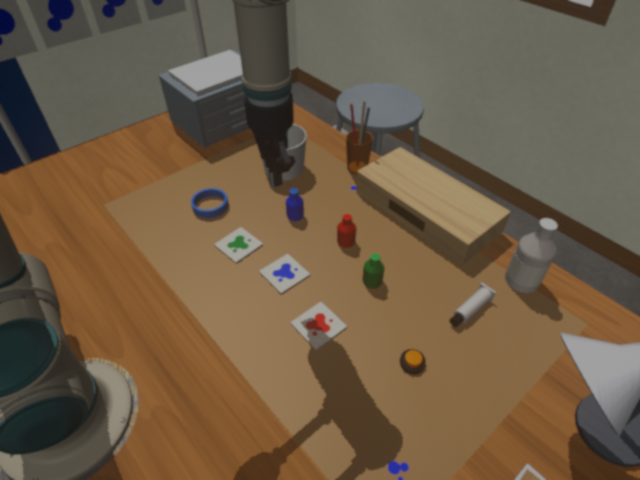

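Everything is where it started: the print centres at (284,272) and (238,244), the button at (413,357) and the inks are unchanged. The red board's centroid differs only because the arm's shadow falls on it. The fingertips are at about 0.25 m, so I hand in.

```bash
python3 -c "
from rig import *
print(sign_off())"
```

```text
the job is handed in; nothing more can be done
None
```

I carried out the whole job and handed it in at about 17.7 s of the 61 s; the hand-in itself reports no verdict.

- **Record button:** I pressed it with closed fingers until it bottomed out. The force rose to 15 N with no further travel, about 6 mm below first contact. The later side pictures show it back up.
- **Blue ink cap:** I held about 2.5 s over it, with the grasp point 2 to 3 mm from its axis and the fingertips about 36 mm above it.
- **Blue print:** I held about 2.5 s over its middle, with the grasp point within about 1 mm of the measured centre and the fingertips about 40 mm above the face.
- **Final position:** The hand is raised, with the fingertips at about 0.25 m.

**Last checks:** The closing side picture shows the button and the blue and green prints within a pixel of where they started. By eye, the inks, tape and tube look unmoved. The red print's measured centre shifted about 5 pixels; I put this down to the arm's shadow on it, as its outline in the picture is unchanged and the hand never came down near it. The bucket was partly hidden behind the hand in that picture, but the hand stayed well away from it.

During the print hold one wrist force reading was about 2 N sideways. The commanded pose did not change, the next reading was back near 1 N and nothing was close to the fingers, so I took it as sensor noise.

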